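Trace a profile template with the stylus

ROBOT

A 7-joint arm with a two-finger parallel gripper is mounted at the origin on the work surface; the furniture and walls round the work are solid. World frame = base frame: x ahead of the robot, y to its left, z up, the work surface at z = 0. Lengths are in mm, angles in rad, forces in N, time in s.
With the tool pointing down it reaches from about 425 to 875 mm from the base axis. Payload 8.4 kg.
Tool frame: the origin (TCP) lies midway between the tips of the shut fingers; the grasp point (between the pads) lies grip_depth behind it (grip_depth is the distance from the TCP to the grasp point, in mm); z points along the fingers, y is the line along which they close (so a half turn about z gives the same grasp; the last joint's range is limited). The gripper opens to 87 mm and grips with 3 to 60 N. Pads are 19 mm wide; open, the fingers measure 117 mm over their backs; the gripper's body (75 mm by 190 mm) begins 51 mm behind the grasp point.
Start: joints at [1.061, 0.333, 0.04, 1.465, -0.013, 1.343, -0.059], TCP at [259.548, -595.901, 222.546] pointing down, gripper open.
Joint ranges: [-2.58, 2.58], [-0.38, 2.09], [-1.3, 1.39], [0.25, 2.4], [-1.5, 4.64], [0.08, 2.09], [-2.65, 2.65]. Speed limits (rad/s): [2.22, 2.22, 2.79, 2.79, 3.14, 3.14, 3.14].

INTERFACE

Orientations are given as a unit quaternion [x, y, z, w].
In Python, from workcell import * gives the robot as it stands.
- The arm moves only by the tool apply_moves, never from a script. Its argument "targets" is a list that holds one entry, the list of rows, each a list of 7 numbers: the shift along the tool's x, y, z in m, then the turn, a rotation vector about the tool's x, y, z in degrees, then the closure, from -1 (fully open) to 1 (shut), so that 0 is half open. A call has 1 to 20 rows; each row is the pose to reach, as a shift and turn from the pose commanded when the call began, along the tool's axes at that moment; what a row does not reach only later rows make up. A row lasts 1/12 s, in which the tool goes at most 41.7 mm and 7.16 degrees, less where a joint would pass 70% of its speed; a pose out of reach is approached as far as the arm can. A call with a gripper value outside its range is refused whole. The fingers move at their own pace and stop on an object; "newtons" is the grip in N (left out, the last holds). Time passes only in rows, so rows that repeat a pose let the fingers close. It gives the time, the measured TCP pose, the force, the opening and the grip force at its end, in the units of the state.
- get_state(): the state, without advancing time (a new reading comes with each control period).
- grab_frame(name): name is "scene" or "top"; returns the picture (400x640x3 uint8, red, green, blue); there is no depth.
- calibration(name): a dict with "intrinsics" (3x3 intrinsics, pixels), "xyz" and "attitude" of the camera in the world. Camera axes: x right, y down, z forward; pixel columns grow to the right and rows downward; lengths in mm; the calibration is good to about 2 mm. A picture is of the moment at which its call begins. calibration takes no time and is no camera call.
- close_job(): hands the job in; it is judged then, once.
The state is a dict: "t": time; "q": joint angles; "joint_vel": joint speeds; "joint_efforts": joint torques, N m; "eef_pos": TCP position; "eef_rot": TCP orientation; "contact_force": force on the tool from outside, world axes, zero at the start; "torque": the same for the moment, N m; "grip_width": finger opening in mm; "finger_force": force on a finger pad.
Only numpy, scipy, OpenCV 4.12 (cv2) and the standard library are available. Lean on these libraries where they do the work, as an engineer would, in place of code of your own. Each camera call takes 0.05 s, during which the arm holds its last target. There are 200 camera calls.

TASK

Lift the tracing stylus out of its stand and, holding it square to the sloping board, run the side of its pin along the curved lower edge of the graphite template from its left end to its right end, tip down beside the edge, touching it all the way round the curves but pressing only lightly. Then put the stylus back upright and fully home in its stand and let go, leaving everything else where it is.

Things in the scene. Friction and masses are not known exactly. Their poses are not given: they have to be found in the camera images.
- stylus: loose tracing stylus, 126 mm long, about 90 g. Origin at the tip of its pin, z from tip to butt. From the tip: steel pin 6 mm in diameter, round end, to 46 mm; dark round collar 28 mm wide to 52 mm; square aluminium grip 16 x 16 mm (faces square to x and y) to 122 mm; black cap to 126 mm. It starts upright in the stand, tip 46 mm below the stand's top
- stand_hole0 (a point): centre of the mouth of the round hole in the top of the stylus stand, a fixed aluminium block 64 x 64 x 56 mm high; z up. The hole is 14 mm wide with a 3 mm chamfer, 50 mm deep; the stylus hangs in it by its collar, which rests on the block's top
- board: plywood board of a fixed sloping desk, 190 mm up the slope by 270 mm across, leaning back 35 degrees to face the robot. Origin at the middle of its upper face, 78 mm above the bench; x up the slope, y to the left across the board, z square out of the face. An aluminium lip 8 mm high runs along its lower rim
- template: rigid dark graphite template, 15 mm thick, screwed flat to the board; origin and axes are the board's. It spans y from +100 to -100 mm. Its curved lower edge faces down the slope, wall square to the board, at x = -10 mm + 16 mm * sin(y / 24 mm), sine of radians; from there it fills the board up to x = 60 mm
- p0 (a point): point 0 of 10 on the template's curved edge, counted from left to right: on the edge wall, halfway up its 15 mm thickness (7.5 mm above the board's face), at board y = 72 mm; axes as the board's
- p1 (a point): point 1 of 10 on the template's curved edge, counted from left to right: on the edge wall, halfway up its 15 mm thickness (7.5 mm above the board's face), at board y = 56 mm
- p2 (a point): point 2 of 10 on the template's curved edge, counted from left to right: on the edge wall, halfway up its 15 mm thickness (7.5 mm above the board's face), at board y = 40 mm
- p3 (a point): point 3 of 10 on the template's curved edge, counted from left to right: on the edge wall, halfway up its 15 mm thickness (7.5 mm above the board's face), at board y = 24 mm
- p4 (a point): point 4 of 10 on the template's curved edge, counted from left to right: on the edge wall, halfway up its 15 mm thickness (7.5 mm above the board's face), at board y = 8 mm
- p5 (a point): point 5 of 10 on the template's curved edge, counted from left to right: on the edge wall, halfway up its 15 mm thickness (7.5 mm above the board's face), at board y = -8 mm
- p6 (a point): point 6 of 10 on the template's curved edge, counted from left to right: on the edge wall, halfway up its 15 mm thickness (7.5 mm above the board's face), at board y = -24 mm
- p7 (a point): point 7 of 10 on the template's curved edge, counted from left to right: on the edge wall, halfway up its 15 mm thickness (7.5 mm above the board's face), at board y = -40 mm
- p8 (a point): point 8 of 10 on the template's curved edge, counted from left to right: on the edge wall, halfway up its 15 mm thickness (7.5 mm above the board's face), at board y = -56 mm
- p9 (a point): point 9 of 10 on the template's curved edge, counted from left to right: on the edge wall, halfway up its 15 mm thickness (7.5 mm above the board's face), at board y = -72 mm
- frit_jar_b: bystander: glass jar with a black lid, 44 mm wide, 65 mm high; origin under its centre
- crucible: bystander: small clay crucible, 58 mm wide, 48 mm high; origin under its centre
- graphite_plate_b: bystander: graphite plate 70 x 120 x 12 mm lying flat; origin under its centre
Not all that is in view belongs to the job. There is more than one size of the stylus; the one meant has the size given above.

How it is judged (in metres and radians):
On the way, in this order (a step that is already met when the one before it is completed fails the run):
1. the stylus pin touches the edge wall at point 0 (tip within 10 mm of the point and at least 4.5 mm below the template's top face, stylus within 15 degrees of square to the board) (contact force between stylus and template above 0.2 N and distance between stylus and p0 below 0.01 m and z of stylus in the frame of p0 below 0.003 m and angle between the z axis of stylus and the z axis of board, either way round below 0.262 rad), for 0.04 s.
2. the stylus pin touches the edge wall at point 1 (tip within 10 mm of the point and at least 4.5 mm below the template's top face, stylus within 15 degrees of square to the board) (contact force between stylus and template above 0.2 N and distance between stylus and p1 below 0.01 m and z of stylus in the frame of p1 below 0.003 m and angle between the z axis of stylus and the z axis of board, either way round below 0.262 rad), for 0.04 s.
3. the stylus pin touches the edge wall at point 2 (tip within 10 mm of the point and at least 4.5 mm below the template's top face, stylus within 15 degrees of square to the board) (contact force between stylus and template above 0.2 N and distance between stylus and p2 below 0.01 m and z of stylus in the frame of p2 below 0.003 m and angle between the z axis of stylus and the z axis of board, either way round below 0.262 rad), for 0.04 s.
4. the stylus pin touches the edge wall at point 3 (tip within 10 mm of the point and at least 4.5 mm below the template's top face, stylus within 15 degrees of square to the board) (contact force between stylus and template above 0.2 N and distance between stylus and p3 below 0.01 m and z of stylus in the frame of p3 below 0.003 m and angle between the z axis of stylus and the z axis of board, either way round below 0.262 rad), for 0.04 s.
5. the stylus pin touches the edge wall at point 4 (tip within 10 mm of the point and at least 4.5 mm below the template's top face, stylus within 15 degrees of square to the board) (contact force between stylus and template above 0.2 N and distance between stylus and p4 below 0.01 m and z of stylus in the frame of p4 below 0.003 m and angle between the z axis of stylus and the z axis of board, either way round below 0.262 rad), for 0.04 s.
6. the stylus pin touches the edge wall at point 5 (tip within 10 mm of the point and at least 4.5 mm below the template's top face, stylus within 15 degrees of square to the board) (contact force between stylus and template above 0.2 N and distance between stylus and p5 below 0.01 m and z of stylus in the frame of p5 below 0.003 m and angle between the z axis of stylus and the z axis of board, either way round below 0.262 rad), for 0.04 s.
7. the stylus pin touches the edge wall at point 6 (tip within 10 mm of the point and at least 4.5 mm below the template's top face, stylus within 15 degrees of square to the board) (contact force between stylus and template above 0.2 N and distance between stylus and p6 below 0.01 m and z of stylus in the frame of p6 below 0.003 m and angle between the z axis of stylus and the z axis of board, either way round below 0.262 rad), for 0.04 s.
8. the stylus pin touches the edge wall at point 7 (tip within 10 mm of the point and at least 4.5 mm below the template's top face, stylus within 15 degrees of square to the board) (contact force between stylus and template above 0.2 N and distance between stylus and p7 below 0.01 m and z of stylus in the frame of p7 below 0.003 m and angle between the z axis of stylus and the z axis of board, either way round below 0.262 rad), for 0.04 s.
9. the stylus pin touches the edge wall at point 8 (tip within 10 mm of the point and at least 4.5 mm below the template's top face, stylus within 15 degrees of square to the board) (contact force between stylus and template above 0.2 N and distance between stylus and p8 below 0.01 m and z of stylus in the frame of p8 below 0.003 m and angle between the z axis of stylus and the z axis of board, either way round below 0.262 rad), for 0.04 s.
10. the stylus pin touches the edge wall at point 9 (tip within 10 mm of the point and at least 4.5 mm below the template's top face, stylus within 15 degrees of square to the board) (contact force between stylus and template above 0.2 N and distance between stylus and p9 below 0.01 m and z of stylus in the frame of p9 below 0.003 m and angle between the z axis of stylus and the z axis of board, either way round below 0.262 rad), for 0.04 s.
At the end, for the whole second after the job is handed in: the stylus stands released and at rest in the stand's hole, upright within 6 degrees, its tip at least 43 mm below the stand's top and within 7 mm of the hole's axis; the jar, crucible and plate stand within 30 mm of where they were (horizontal distance between stylus and stand_hole0 below 0.007 m and z of stylus in the frame of stand_hole0 below -0.043 m and angle between stylus's own z axis and vertical below 0.1 rad and linear speed of stylus below 0.02 m/s and distance of each of frit_jar_b, crucible, graphite_plate_b from where it was at the start of the episode below 0.03 m); the robot touches nothing.
It fails at once if the stylus is pressed on the template with more than 25 N (contact force between stylus and template above 25 N).
It fails at once if a bystander is pushed more than 30 mm (distance of any of frit_jar_b, crucible, graphite_plate_b from where it was at the start of the episode above 0.03 m).
It also fails if it takes over 69 s, if anything falls off the work surface, if the arm or the gripper's body presses on something with over 40 N, if the wrist force passes 120 N, or if a joint passes its speed limit or range.

## Working session

There is one attempt and no reset: what is moved stays moved. The work goes in short steps, Python scripts to look and compute and a tool call to move; the robot and the scene stay as the last step left them, time stands still between calls to the robot, and variables do not carry over. Pictures are saved under pics/ and viewed, at most 13 in all, crops included, and the job is handed in when it is done.

Besides the shell and the picture viewer there is one more tool, called after "Call:" as a command line: name --argument value ..., lists and objects as JSON in quotes. apply_moves: Moves the arm, as the interface text tells. Its arguments: {"type":"object","properties":{"targets":{"type":"array","items":{"type":"array","items":{"type":"array","items":{"type":"number"}}}},"newtons":{"type":"number"}},"required":["targets"]}

```bash
mkdir -p pics
python3 - <<'E'
from workcell import *
import cv2
s=get_state();print(s)
for n in("scene","top"):
    cv2.imwrite(f"pics/{n}0.png",grab_frame(n)[:,:,::-1]);print(n,calibration(n))
E
```

```text
{'t': 0.0, 'q': array([ 1.06082636,  0.33396147,  0.03989684,  1.46626065, -0.01336589,
        1.34331974, -0.05852965]), 'joint_vel': array([-6.72399646e-04, -1.90660523e-03, -1.00841242e-03,  1.02620205e-03,
        1.28686690e-03,  6.70598766e-04, -9.40807487e-05]), 'joint_efforts': array([-5.09409128e-04, -6.56374454e+01,  1.33418776e+00, -4.03794050e+01,
       -5.98313659e-02,  4.47828183e-02,  1.99783262e-04]), 'eef_pos': array([ 259.31424011, -595.51772154,  221.63213593]), 'eef_rot': array([ 9.78988393e-01,  2.03914239e-01, -2.47537696e-04, -8.04693523e-04]), 'contact_force': array([-0.27634716,  0.12960953, -0.0011436 ]), 'torque': array([-0.00861499, -0.00254763, -0.0385855 ]), 'finger_force': 0.0, 'grip_width': 87.03912754902545}
scene {'intrinsics': array([[498.73311818,   0.        , 316.07436192],
       [  0.        , 498.73311818, 193.09505735],
       [  0.        ,   0.        ,   1.        ]]), 'xyz': array([-158.71184932,  797.58603477,  844.27449075]), 'attitude': array([-0.30000316,  0.83520147, -0.43417425,  0.15469106])}
top {'intrinsics': array([[462.26589588,   0.        , 324.78879118],
       [  0.        , 462.26589588, 199.86297841],
       [  0.        ,   0.        ,   1.        ]]), 'xyz': array([ 286.7808608 ,  -21.17015774, 1255.38327919]), 'attitude': array([-0.70226458,  0.70547502, -0.07625991,  0.0575664 ])}
```

View pics/scene0.png

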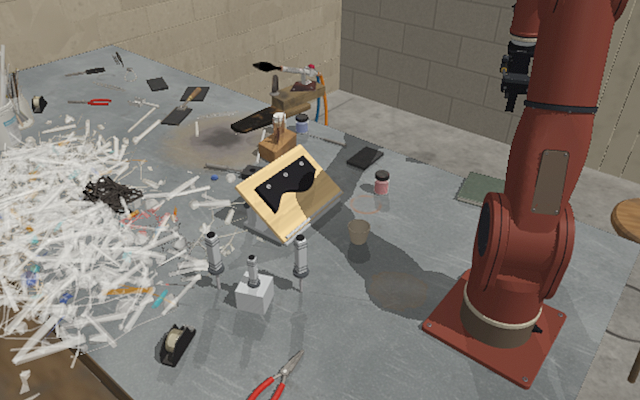

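View pics/top0.png

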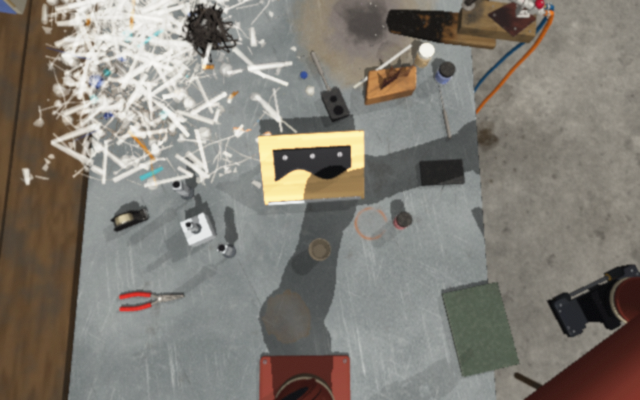

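The scene view shows three possible styluses: one in the white stand (252,270), and two larger free-standing ones at (213,250) and (301,255). In the top view they are at (193,227), (178,186) and (225,249). I choose the one in the stand, at scene (252,270). The board is at scene (290,190) and top (312,167). Next I'll take close crops.

Run:
```python
import cv2,numpy as np
s=cv2.imread("pics/scene0.png");t=cv2.imread("pics/top0.png")
def crop(im,x,y,w,h,k):
    c=cv2.resize(im[y:y+h,x:x+w],None,fx=k,fy=k,interpolation=cv2.INTER_CUBIC)
    for i in range(0,w,10): cv2.line(c,(i*k,0),(i*k,8 if i%50 else 16),(0,0,255),1)
    for i in range(0,h,10): cv2.line(c,(0,i*k),(8 if i%50 else 16,i*k),(0,0,255),1)
    return c
a=crop(s,200,225,110,95,7); cv2.imwrite("pics/c1.png",a[:600,:800])
a=np.hstack([crop(t,170,205,65,60,6),crop(s,230,140,65,60,6)]);
b=crop(t,250,125,120,85,6)
cv2.imwrite("pics/c2.png",crop(t,170,205,60,60,10)); cv2.imwrite("pics/c3.png",b)
```

```text
(no output)
```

View pics/c1.png

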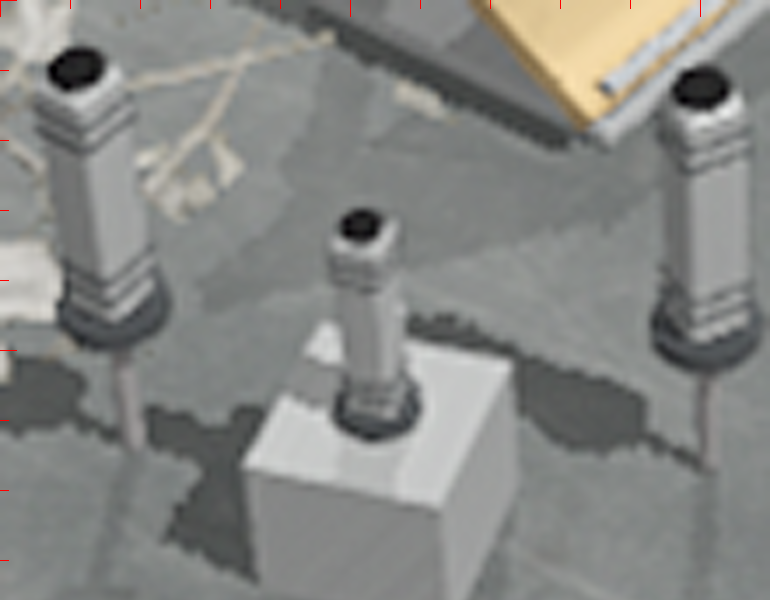

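View pics/c2.png

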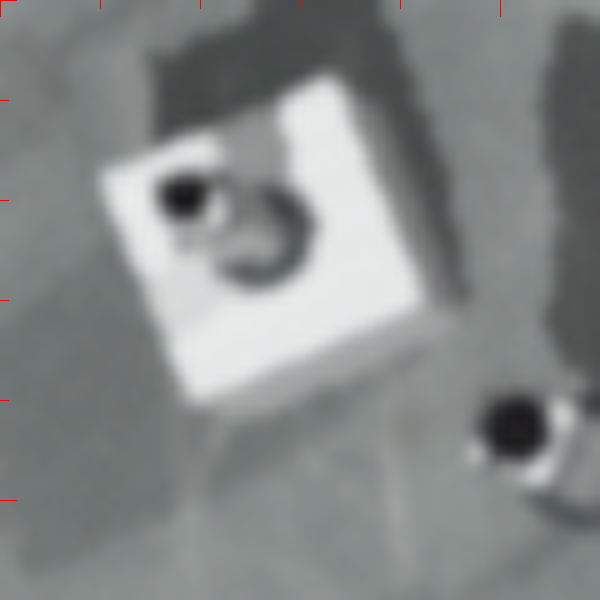

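View pics/c3.png

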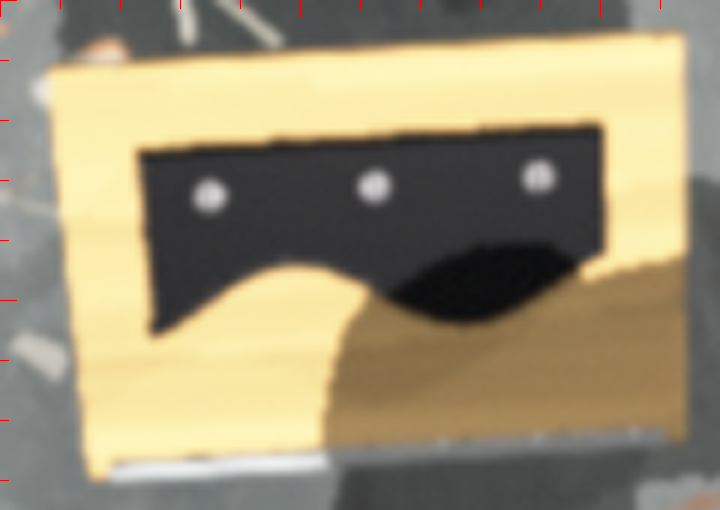

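Crop c1 confirms that the stylus in the stand is the smaller one, with its cap at about scene (251.5,257). Crop c2 shows the stand-top corners and the cap at top (188.5,224.5). Crop c3 shows the board and template corners.

Run:
```python
import cv2
s=cv2.imread("pics/scene0.png")
k=6;x,y,w,h=230,140,120,108
c=cv2.resize(s[y:y+h,x:x+w],None,fx=k,fy=k,interpolation=cv2.INTER_CUBIC)[:600]
cv2.imwrite("pics/c4.png",c)
```

```text
(no output)
```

View pics/c4.png

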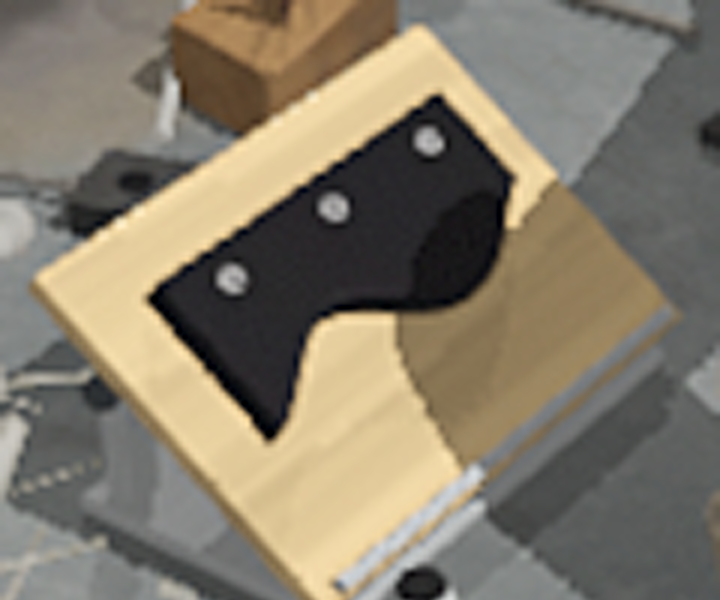

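```bash
cat > h.py <<'E'
import numpy as np
from scipy.spatial.transform import Rotation as R
from workcell import calibration
C={n:calibration(n) for n in("scene","top")}
def proj(n,P):
    c=C[n];q=(np.atleast_2d(P)-c["xyz"])@R.from_quat(c["attitude"]).as_matrix()
    q=q@c["intrinsics"].T;return q[:,:2]/q[:,2:]
def ray(n,px,z):
    c=C[n];d=R.from_quat(c["attitude"]).as_matrix()@np.linalg.solve(c["intrinsics"],[px[0],px[1],1]);o=c["xyz"]
    return o+d*(z-o[2])/d[2]
def up(p,k,x0,y0): p=np.atleast_2d(p).astype(float);return (p+.5)/k-.5+[x0,y0]
def boardR(yaw): return R.from_euler("z",yaw)*R.from_euler("y",-35,degrees=True)
E
cat > m.py <<'E'
from h import *
from scipy.optimize import least_squares
x=lambda y:-10+16*np.sin(y/24)
B=[[95,135,0],[95,-135,0]]
T=[[60,100,15],[60,-100,15],[x(100),100,15],[x(-100),-100,15]]
obj_t=np.array(B+T,float); pt=up([[50,68],[685,35],[138,150],[602,125],[155,335],[605,255]],6,250,125)
obj_s=np.array(B+[[-95,-135,0]],float); ps=up([[35,283],[420,28],[680,315]],6,230,140)
def res(p,o,n,m): return (proj(n,boardR(p[2]).apply(o)+[p[0],p[1],78])-m)
f=lambda p:np.r_[res(p,obj_t,"top",pt).ravel(),res(p,obj_s,"scene",ps).ravel()]
for g in (f,lambda p:res(p,obj_t,"top",pt).ravel(),lambda p:res(p,obj_s,"scene",ps).ravel()):
    r=least_squares(g,[500,0,0],loss="soft_l1");print(r.x,np.round(r.fun.reshape(-1,2),2).tolist())
print("stand top corners")
c=np.array([ray("top",p,56) for p in up([[100,175],[333,75],[425,300],[190,405]],10,170,205)]);print(c.round(1).tolist(),c.mean(0))
d=c[1]-c[0];print("edge angs",[np.degrees(np.arctan2(*(c[(i+1)%4]-c[i])[[1,0]])).round(1) for i in range(4)],np.linalg.norm(d))
cs=np.array([ray("scene",p,56) for p in up([[245,465],[438,507],[515,362]],7,200,225)]);print(cs.round(1).tolist(),(cs[0]+cs[2])/2)
print("cap top",ray("top",up([186,196],10,170,205)[0],136),"scene",ray("scene",up([361,225],7,200,225)[0],136))
E
python3 m.py
```

```text
[ 5.97346874e+02 -2.14655756e+01  5.56797711e-02] [[-0.48, -0.05], [-0.25, -0.0], [-0.42, 0.6], [0.76, 0.63], [-0.59, 0.38], [0.55, -0.28], [-0.92, -2.3], [0.04, -1.81], [0.13, -0.59]]
[ 5.97930604e+02 -2.16735314e+01  5.38147649e-02] [[-0.34, -0.37], [-0.11, -0.13], [-0.31, 0.3], [0.87, 0.48], [-0.53, 0.1], [0.63, -0.42]]
[590.86043513 -17.02073185  69.19147335] [[-0.08, 0.04], [-0.39, -0.58], [0.5, 0.33]]
stand top corners
[[459.0, 323.9, 56.0], [485.1, 264.9, 56.0], [426.0, 238.8, 56.0], [399.1, 297.9, 56.0]] [442.30784061 281.37327108  56.        ]
edge angs [np.float64(-66.1), np.float64(-156.1), np.float64(114.5), np.float64(23.6)] 64.54383304959278
[[455.0, 324.6, 56.0], [397.2, 299.3, 56.0], [421.8, 239.6, 56.0]] [438.42028659 282.11183972  56.        ]
cap top [442.27264617 279.9767384  136.        ] scene [437.95452893 283.70230372 136.        ]
```

Run:
```python
import workcell;print([ (n,getattr(workcell,n)) for n in dir(workcell) if not n.startswith('_')][:40])
from h import *
import cv2
from scipy.optimize import least_squares
tri=lambda a,b:least_squares(lambda P:np.r_[proj("top",P)[0]-a,proj("scene",P)[0]-b],[450,280,150])
for a,b in (((186,196),(361,225)),((513,427),(700,88))):
    r=tri(up(a,10,170,205)[0],up(b,7,200,225)[0]);print(r.x,r.fun)
r=tri(np.array([176.5,181.5]),up((77,68),7,200,225)[0]);print(r.x,r.fun)
s=cv2.imread("pics/scene0.png");t=cv2.imread("pics/top0.png")
a=cv2.resize(s[250:292,240:265],None,fx=14,fy=14,interpolation=cv2.INTER_CUBIC)
b=cv2.resize(t[170:212,163:193],None,fx=14,fy=14,interpolation=cv2.INTER_CUBIC)
cv2.imwrite("pics/c5.png",np.hstack([a,b]))
```

```text
[('MotionError', <class 'workcell.MotionError'>), ('calibration', <function make.<locals>.<lambda> at 0x7fc3710545e0>), ('close_job', <function connect.<locals>.done at 0x7fc370fc7740>), ('get_state', <function make.<locals>.<lambda> at 0x7fc371054540>), ('grab_frame', <function make.<locals>.drawn_camera at 0x7fc371054040>), ('grip_depth', 18.700000000000003)]
[442.24668707 280.7062614  131.59306392] [ 0.17614184  0.25958045 -0.26299594 -0.06921729]
[382.83719967 193.70096801 160.67247198] [ 0.26237083  0.40998321 -0.4287611  -0.09191706]
[540.74504579 305.28546844 157.03825202] [ 0.78215426  1.08326757 -1.1381757  -0.36089274]
```

View pics/c5.png

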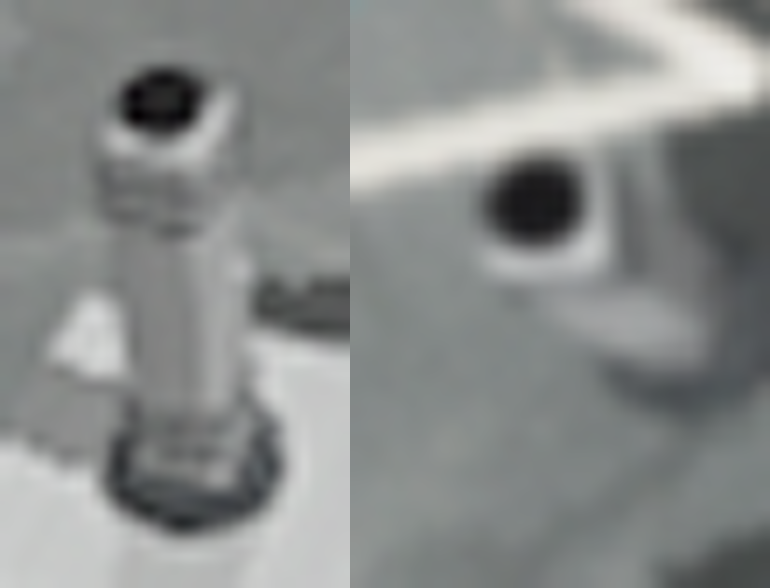

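Run:
```python
import cv2,numpy as np
s=cv2.imread("pics/scene0.png",0);t=cv2.imread("pics/top0.png",0)
print(s[256:286,244:262]);print(t[216:238,183:205])
```

```text
[[130 131 131 132 101  21  30  38  36  27  76 133 143 123 126 128 130 129]
 [132 132 131 123  83  23  33  40  35  23 108 168 160 122 124 125 127 127]
 [130 131 128 132 108  22  17  24  18  42 149 187 148 118 127 126 125 126]
 [132 132 128 151 169 134  93  72  87 141 182 179 135 112 129 128 129 130]
 [130 130 123 143 175 171 147 143 162 189 190 152 128 121 129 131 132 130]
 [129 130 119 113 128 131 144 159 167 176 167 144 132 121 128 128 126 129]
 [130 133 118  98 116 117 121 124 122 141 145 128 128 122 126 125 129 131]
 [129 131 124 100 100 105 105 108 106 120 133 136 135 140 132 133 139 140]
 [131 133 124 107 112 119 114 115 106 114 129 139 151 149 145 143 142 142]
 [135 141 136 115 100 101 109 118 116 129 140 150 161 149 147 147 145 142]
 [142 150 148 141 124 120 120 104  95 111 140 164 158 146 142 148 149 148]
 [143 141 144 137 125 126 130 124 126 148 164 161 159 145 135 140 144 147]
 [138 139 142 135 126 128 132 134 131 145 161 161 168 163 138 139 141 142]
 [136 136 138 134 126 129 131 132 131 142 158 160 174 173 132 122 134 139]
 [132 139 146 135 121 128 130 133 130 137 155 161 
[... 2497 characters left out ...]
3 144 142 144 129 102  94 135
  200 227 230 230]
 [184 218 227 225 218 213 211 200 168 139 123 112 114 117 105  95 115 166
  213 229 231 231]
 [155 198 217 220 217 217 215 207 179 145 117 100  98 100 104 123 162 203
  226 231 231 231]
 [132 174 205 215 216 217 216 213 201 186 163 140 129 135 151 182 210 226
  230 231 231 231]
 [124 160 198 212 216 217 216 215 214 211 205 193 191 198 208 222 229 231
  231 231 231 230]
 [121 146 189 210 216 216 216 217 219 224 226 225 225 227 229 230 231 231
  231 231 231 230]
 [117 132 171 202 214 216 217 220 226 230 231 232 231 231 232 231 230 231
  231 231 231 230]
 [115 121 149 190 212 217 221 226 230 232 232 232 232 232 231 231 231 230
  231 231 229 226]]
```

```bash
cat >> h.py <<'E'
import json
def load():
    d=json.load(open("cmd.json"));return np.array(d["p"]),R.from_quat(d["r"])
def save(p,r): json.dump({"p":list(p),"r":list(r.as_quat())},open("cmd.json","w"))
def down(yaw): # tool pointing down, tool x at yaw deg
    a=np.radians(yaw);return R.from_matrix(np.array([[np.cos(a),np.sin(a),0],[np.sin(a),-np.cos(a),0],[0,0,-1]]).T)
def rel(p,r):
    p0,r0=load();return np.round(np.r_[r0.inv().apply(np.array(p)-p0)/1000,(r0.inv()*r).as_rotvec(degrees=True)],4)
def adv(row): # record the last row written
    p0,r0=load();row=np.array(row,float);save(p0+r0.apply(row[:3]*1000),r0*R.from_rotvec(row[3:6],degrees=True))
E
python3 - <<'E'
from h import *
save([259.548,-595.901,222.546],R.from_quat([.979,.2039,0,0]))
print(rel([460,0,240],down(15)))
E
```

```text
[ 0.4217 -0.4663 -0.0175  0.      0.      8.53  ]
```

Call:
apply_moves --targets '[[[0.4217,-0.4663,-0.0175,0,0,8.5,-1],[0.4217,-0.4663,-0.0175,0,0,8.5,-1],[0.4217,-0.4663,-0.0175,0,0,8.5,-1],[0.4217,-0.4663,-0.0175,0,0,8.5,-1],[0.4217,-0.4663,-0.0175,0,0,8.5,-1],[0.4217,-0.4663,-0.0175,0,0,8.5,-1],[0.4217,-0.4663,-0.0175,0,0,8.5,-1],[0.4217,-0.4663,-0.0175,0,0,8.5,-1],[0.4217,-0.4663,-0.0175,0,0,8.5,-1],[0.4217,-0.4663,-0.0175,0,0,8.5,-1],[0.4217,-0.4663,-0.0175,0,0,8.5,-1],[0.4217,-0.4663,-0.0175,0,0,8.5,-1],[0.4217,-0.4663,-0.0175,0,0,8.5,-1],[0.4217,-0.4663,-0.0175,0,0,8.5,-1],[0.4217,-0.4663,-0.0175,0,0,8.5,-1],[0.4217,-0.4663,-0.0175,0,0,8.5,-1],[0.4217,-0.4663,-0.0175,0,0,8.5,-1]]]'

```text
t: 1.52
eef_pos: [460.2, 2.9, 240.0]
eef_rot: [0.991, 0.134, -0.0, -0.0]
contact_force: [0.1, -0.9, -0.2]
grip_width: 86.9
finger_force: 0.0
```

Run:
```python
from h import *
adv([0.4217,-0.4663,-0.0175,0,0,8.5])
print(load()[0],rel([440.5,281.5,190],down(15)))
```

```text
[ 4.60023214e+02 -1.82358426e-02  2.40046000e+02] [ 0.0541 -0.277   0.05    0.      0.      0.03  ]
```

Call:
apply_moves --targets '[[[0.0541,-0.277,0.05,0,0,0,-1],[0.0541,-0.277,0.05,0,0,0,-1],[0.0541,-0.277,0.05,0,0,0,-1],[0.0541,-0.277,0.05,0,0,0,-1],[0.0541,-0.277,0.05,0,0,0,-1],[0.0541,-0.277,0.05,0,0,0,-1],[0.0541,-0.277,0.05,0,0,0,-1],[0.0541,-0.277,0.05,0,0,0,-1],[0.0541,-0.277,0.05,0,0,0,-1],[0.0541,-0.277,0.05,0,0,0,-1]]]'

```text
t: 2.35
eef_pos: [440.9, 279.8, 189.6]
eef_rot: [0.991, 0.13, -0.0, 0.001]
contact_force: [-0.7, -0.8, -0.1]
grip_width: 87.1
finger_force: 0.0
```

Run:
```python
from h import *
from workcell import *
import cv2
adv([0.0541,-0.277,0.05,0,0,0])
s=get_state();print(s["eef_pos"],s["q"])
im=grab_frame("scene")[:,:,::-1];cv2.imwrite("pics/s1.png",im)
x,y,w,h=190,190,133,100
c=cv2.resize(im[y:y+h,x:x+w],None,fx=6,fy=6,interpolation=cv2.INTER_CUBIC)
for P in ([s["eef_pos"]]): 
    u=proj("scene",P)[0];print(u);cv2.drawMarker(c,tuple(int(v) for v in ((u-[x,y])*6+2.5)),(0,0,255))
r=down(15)
for sgn in (1,-1):
    u=proj("scene",s["eef_pos"]+r.apply([0,sgn*43.5,0]))[0];cv2.drawMarker(c,tuple(int(v) for v in ((u-[x,y])*6+2.5)),(0,255,0))
cv2.imwrite("pics/c6.png",c)
```

```text
[440.88959682 279.79528998 189.58459371] [ 0.1077833   0.17545409 -0.83106022  1.78355444  0.13701783  1.24336537
 -2.06990632]
[249.58900656 235.47980442]
```

View pics/c6.png

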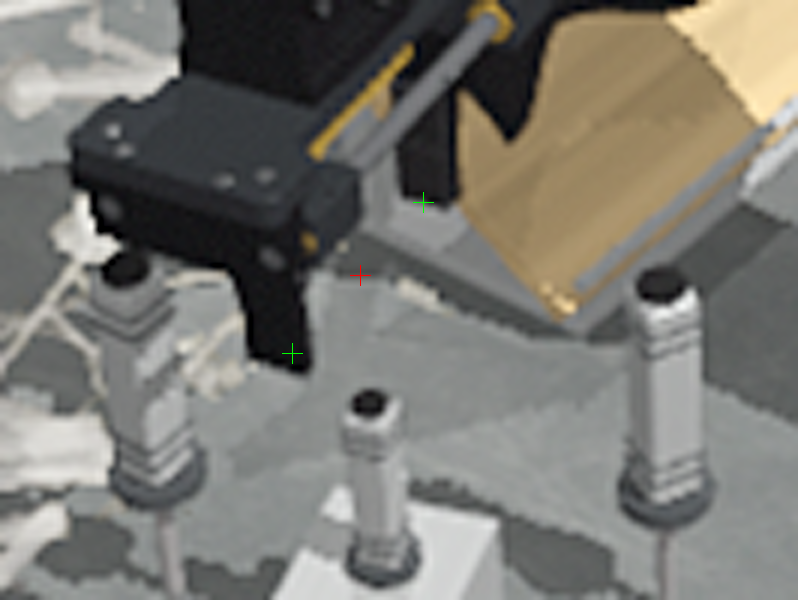

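c6 shows the fingers astride the stylus. The inner faces are at about crop (430,200) and the left outer face at (280,370). The drawn predictions sit about (1.4,-0.8) px away in the full image, so I correct the scene camera by that.

```bash
cat >> m.py <<'E'
print("---- corrected scene")
sh=np.array([1.4,-.8])
cs=np.array([ray("scene",p,56) for p in up([[245,465],[438,507],[515,362]],7,200,225)-sh]);print((cs[0]+cs[2])/2)
print(ray("scene",up([361,225],7,200,225)[0]-sh,136))
ps=ps-sh
for g in (f,lambda p:res(p,obj_s,"scene",ps).ravel()):
    r=least_squares(g,[590,-20,0.05]);print(r.x,np.round(r.fun.reshape(-1,2),2).tolist())
print(rel([441.5,281,81],down(15)))
E
python3 m.py | sed -n '/----/,$p'
```

```text
---- corrected scene
[439.05202201 285.76224568  56.        ]
[438.44191434 287.29085275 136.        ]
[ 5.97625914e+02 -2.01697262e+01  5.91068658e-02] [[-1.09, 0.02], [-0.87, -0.27], [-0.98, 0.62], [0.19, 0.4], [-1.04, 0.41], [0.05, -0.51], [0.09, -2.81], [0.89, -2.48], [1.1, -1.32]]
[ 5.91086359e+02 -1.17221202e+01  7.88694872e-02] [[-0.25, 0.2], [-0.38, -0.71], [0.66, 0.25]]
[0.0009 0.0008 0.109  0.     0.     0.03  ]
```

Call:
apply_moves --newtons 40 --targets '[[[0,0,0.03,0,0,0,-1],[0,0,0.06,0,0,0,-1],[0,0,0.09,0,0,0,-1],[0,0,0.1,0,0,0,-1],[0,0,0.109,0,0,0,-1],[0,0,0.109,0,0,0,-1],[0,0,0.109,0,0,0,-0.2],[0,0,0.109,0,0,0,0.5],[0,0,0.109,0,0,0,0.8],[0,0,0.109,0,0,0,1],[0,0,0.109,0,0,0,1],[0,0,0.109,0,0,0,1],[0,0,0.109,0,0,0,1],[0,0,0.109,0,0,0,1],[0,0,0.109,0,0,0,1]]]'

```text
t: 3.65
eef_pos: [440.3, 281.5, 81.1]
eef_rot: [0.991, 0.131, -0.0, -0.0]
contact_force: [-0.3, -0.6, -0.4]
grip_width: 34.4
finger_force: 0.0
```

Run:
```python
from h import *
from workcell import *
adv([0,0,.109,0,0,0]);s=get_state();print(load()[0],s["eef_pos"],s["contact_force"],s["torque"],s["grip_width"],s["finger_force"],s["q"])
```

```text
[440.43933526 281.53510137  81.046     ] [440.31444986 281.53173062  81.06258338] [-0.32761098 -0.62704781 -0.35121286] [-0.00342412 -0.02693965  0.00065523] 34.43411527006085 0.0 [ 0.05404021  0.30039564 -0.80448215  1.90443153  0.24978276  1.03952057
 -2.16447016]
```

Call:
apply_moves --newtons 50 --targets '[[[0,0,0,0,0,0,1],[0,0,0,0,0,0,1],[0,0,0,0,0,0,1],[0,0,0,0,0,0,1],[0,0,0,0,0,0,1],[0,0,0,0,0,0,1],[0,0,0,0,0,0,1]]]'

```text
t: 4.23
eef_pos: [440.3, 281.6, 81.1]
eef_rot: [0.991, 0.131, -0.0, -0.0]
contact_force: [0.1, -0.1, -0.1]
grip_width: 16.3
finger_force: 50.0
```

```bash
cat >> h.py <<'E'
BP=np.array([596,-19.5,78.]);BY=.058
TIP=71.1
def boardtool():
    b=boardR(BY).as_matrix();return R.from_matrix(np.c_[b[:,1],b[:,0],-b[:,2]])
def tcp_for(tip): # commanded TCP so tip is at board coords (mm)
    b=boardR(BY);return BP+b.apply(np.array(tip)+[0,0,TIP])
E
python3 - <<'E'
from h import *
adv([0,0,-.13,0,0,0]);print(load()[0])
p=tcp_for([-45,80,60]);print(p,rel(p,boardtool()))
E
```

```text
[440.43933526 281.53510137 211.046     ]
[479.4933165   53.86977373 159.57989337] [-2.13000e-02  2.30000e-01  5.15000e-02 -2.93149e+01  2.38631e+01
 -7.56842e+01]
```

Call:
apply_moves --targets '[[[0,0,-0.01,0,0,0,1],[0,0,-0.03,0,0,0,1],[0,0,-0.06,0,0,0,1],[0,0,-0.09,0,0,0,1],[0,0,-0.12,0,0,0,1],[0,0,-0.13,0,0,0,1],[0,0,-0.13,0,0,0,1]]]'

```text
t: 4.82
eef_pos: [441.6, 282.6, 214.4]
eef_rot: [0.991, 0.131, 0.003, -0.001]
contact_force: [0.3, 1.0, -2.4]
grip_width: 16.5
finger_force: 50.0
```

Call:
apply_moves --targets '[[[-0.0213,0.23,0.0515,-29.3,23.9,-75.7,1],[-0.0213,0.23,0.0515,-29.3,23.9,-75.7,1],[-0.0213,0.23,0.0515,-29.3,23.9,-75.7,1],[-0.0213,0.23,0.0515,-29.3,23.9,-75.7,1],[-0.0213,0.23,0.0515,-29.3,23.9,-75.7,1],[-0.0213,0.23,0.0515,-29.3,23.9,-75.7,1],[-0.0213,0.23,0.0515,-29.3,23.9,-75.7,1],[-0.0213,0.23,0.0515,-29.3,23.9,-75.7,1],[-0.0213,0.23,0.0515,-29.3,23.9,-75.7,1],[-0.0213,0.23,0.0515,-29.3,23.9,-75.7,1],[-0.0213,0.23,0.0515,-29.3,23.9,-75.7,1],[-0.0213,0.23,0.0515,-29.3,23.9,-75.7,1],[-0.0213,0.23,0.0515,-29.3,23.9,-75.7,1],[-0.0213,0.23,0.0515,-29.3,23.9,-75.7,1],[-0.0213,0.23,0.0515,-29.3,23.9,-75.7,1],[-0.0213,0.23,0.0515,-29.3,23.9,-75.7,1]]]'

```text
t: 6.15
eef_pos: [483.1, 53.6, 160.3]
eef_rot: [0.657, 0.693, 0.216, 0.204]
contact_force: [0.3, 0.6, -1.7]
grip_width: 16.1
finger_force: 50.0
```

Run:
```python
from h import *
from workcell import *
import cv2
adv([-0.0213,0.23,0.0515,-29.3,23.9,-75.7])
s=get_state();p,r=load();print(p,s["eef_pos"],(R.from_quat(s["eef_rot"]).inv()*r).as_rotvec(degrees=True),s["contact_force"],s["torque"],s["q"])
b=boardR(BY);print("bt",rel(p,boardtool()))
u=[]
ims=[]
for n,x,y in(("scene",215,130),("top",235,110)):
    im=grab_frame(n)[:,:,::-1];w,h=133,100
    c=cv2.resize(im[y:y+h,x:x+w],None,fx=6,fy=6,interpolation=cv2.INTER_CUBIC)
    tip=s["eef_pos"]+R.from_quat(s["eef_rot"]).apply([0,0,TIP]);k=proj(n,tip)[0];print(n,k)
    cv2.drawMarker(c,tuple(int(v) for v in ((k-[x,y])*6+2.5)),(0,0,255));cv2.imwrite(f"pics/d_{n}.png",c)
```

```text
[479.51283571  53.87976636 159.546     ] [483.13888629  53.64153725 160.2529575 ] [-0.40087408  0.11438406 -0.22970244] [ 0.30900931  0.55596736 -1.65265916] [-0.06998313  0.66351761  0.0122916 ] [ 0.39468845 -0.37959766 -0.57208289  2.39800425 -0.25632513  0.47460298
  0.03936417]
bt [ 0.      0.      0.      0.0096 -0.0381  0.0059]
scene [293.34041107 204.53106794]
top [282.0843353 194.012149 ]
```

View pics/d_scene.png

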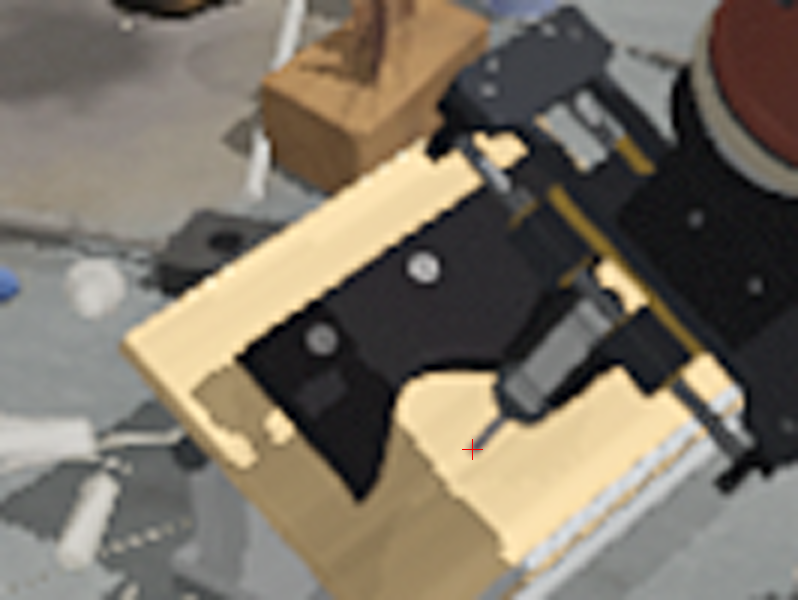

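The tip in d_scene is at crop (474,447), within 0.4 px of the prediction, so the scene camera needs no correction. Next I check the top view.

View pics/d_top.png

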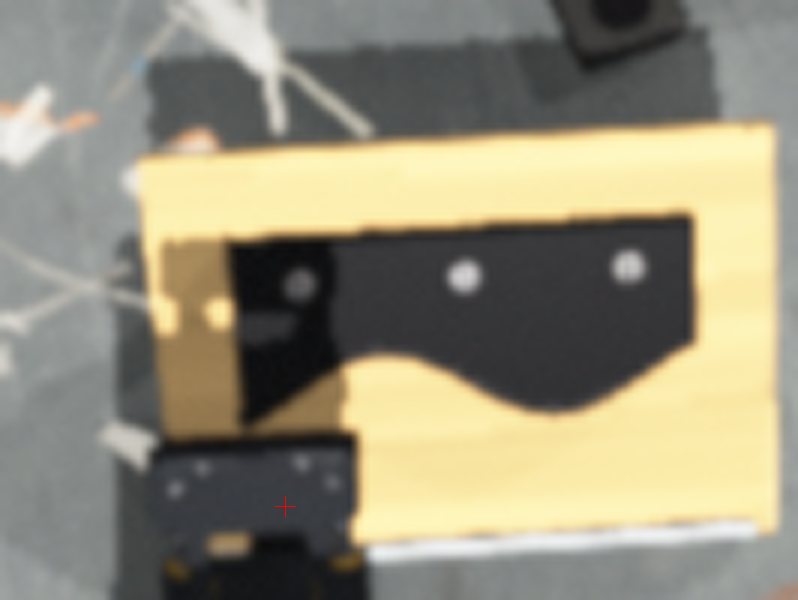

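```bash
sed -i 's/^BP=.*/BP=np.array([594.5,-19,78.]);BY=.062/' h.py
cat >> h.py <<'E'
from workcell import get_state
def tipb(): # measured tip in board estimate, wrench in board axes
    s=get_state();b=boardR(BY);r=R.from_quat(s["eef_rot"])
    return b.inv().apply(s["eef_pos"]+r.apply([0,0,TIP])-BP).round(2),b.inv().apply(s["contact_force"]).round(2),s["t"],s["finger_force"]
E
python3 - <<'E'
from h import *
print(tipb())
for t in ([-45,74,20],[-45,74,6]): print(rel(tcp_for(t),boardtool()))
E
```

```text
(array([-40.56,  79.96,  57.47]), array([-0.29,  0.09, -1.14]), 6.25, 49.99723280387116)
[-0.0058 -0.0014  0.0389  0.0097  0.0933 -0.1819]
[-0.0058 -0.0015  0.0529  0.0097  0.0933 -0.1819]
```

Call:
apply_moves --targets '[[[-0.0058,-0.0014,0.0389,0,0.1,-0.2,1],[-0.0058,-0.0014,0.0389,0,0.1,-0.2,1],[-0.0058,-0.0014,0.0389,0,0.1,-0.2,1],[-0.0058,-0.0015,0.0459,0,0.1,-0.2,1],[-0.0058,-0.0015,0.0489,0,0.1,-0.2,1],[-0.0058,-0.0015,0.0529,0,0.1,-0.2,1],[-0.0058,-0.0015,0.0529,0,0.1,-0.2,1],[-0.0058,-0.0015,0.0529,0,0.1,-0.2,1],[-0.0058,-0.0015,0.0529,0,0.1,-0.2,1]]]'

```text
t: 7.0
eef_pos: [513.1, 50.6, 117.3]
eef_rot: [0.653, 0.696, 0.217, 0.205]
contact_force: [-0.1, 0.4, -0.8]
grip_width: 16.5
finger_force: 50.0
```

Run:
```python
from h import *
adv([-0.0058,-0.0015,0.0529,0,0.1,-0.2]);print(tipb(),get_state()["q"])
```

```text
(array([-40.8 ,  74.45,   5.18]), array([-0.49,  0.45, -0.58]), 7.0, 49.99725569377915) [ 0.57235049 -0.22762258 -0.74967351  2.3923881  -0.21968387  0.31970016
  0.03766796]
```

Call:
apply_moves --targets '[[[0,0.01,0,0,0,0,1],[0,0.02,0,0,0,0,1],[0,0.02,0,0,0,0,1],[0,0.02,0,0,0,0,1],[0,0.02,0,0,0,0,1]]]'

```text
t: 7.42
eef_pos: [529.6, 51.4, 128.4]
eef_rot: [0.654, 0.695, 0.217, 0.205]
contact_force: [-0.5, 0.2, -0.4]
grip_width: 16.1
finger_force: 50.0
```

Run:
```python
from h import *
adv([0,.02,0,0,0,0]);print(tipb(),get_state()["q"])
p,r=load();b=boardR(BY);print(b.inv().apply(p+r.apply([0,0,TIP])-BP))
```

```text
(array([-20.95,  74.28,   4.86]), array([-0.61,  0.24, -0.08]), 7.4167, 49.99718779970863) [ 0.60342446 -0.20476669 -0.77256783  2.34788131 -0.18572335  0.34249109
  0.01491935]
[-25.03668027  73.99760083   6.04835074]
```

Run:
```python
from h import *
s=get_state();save(s["eef_pos"],R.from_quat(s["eef_rot"]));print(rel(tcp_for([-21,74,5]),boardtool()))
```

```text
[-3.000e-04 -4.000e-04 -1.000e-04 -2.652e-01  1.300e-02  4.100e-03]
```

Call:
apply_moves --targets '[[[0,0,0.001,0,0,0,1],[0,0,0.002,0,0,0,1],[0,0,0.003,0,0,0,1],[0,0,0.003,0,0,0,1]]]'

```text
t: 7.75
eef_pos: [531.0, 51.6, 125.5]
eef_rot: [0.654, 0.696, 0.217, 0.204]
contact_force: [-0.7, -0.6, -0.9]
grip_width: 16.4
finger_force: 50.0
```

Call:
apply_moves --targets '[[[0,0,0.001,0,0,0,1],[0,0,0.002,0,0,0,1],[0,0,0.003,0,0,0,1],[0,0,0.003,0,0,0,1],[0,0,0.003,0,0,0,1]]]'

```text
t: 8.17
eef_pos: [532.9, 51.8, 123.8]
eef_rot: [0.653, 0.696, 0.217, 0.205]
contact_force: [-13.8, -0.6, 13.9]
grip_width: 16.5
finger_force: 50.0
```

Run:
```python
from h import *
adv([0,0,.006,0,0,0]);print(tipb())
p,r=load();b=boardR(BY);print(b.inv().apply(p+r.apply([0,0,TIP])-BP))
```

```text
(array([-20.83,  74.39,  -0.86]), array([-3.37,  0.3 , 19.32]), 8.1667, 50.0017295901489)
[-20.98152171  74.27929325  -1.14482307]
```

Call:
apply_moves --targets '[[[0,0,-0.0004,0,0,0,1],[0,0,-0.0004,0,0,0,1]]]'

```text
t: 8.33
eef_pos: [532.7, 51.7, 124.0]
eef_rot: [0.653, 0.696, 0.217, 0.205]
contact_force: [-8.2, 0.1, 7.3]
grip_width: 16.5
finger_force: 50.0
```

Run:
```python
from h import *
adv([0,0,-.0004,0,0,0]);print(tipb())
```

```text
(array([-20.91,  74.38,  -0.55]), array([-2.49,  0.64, 10.68]), 8.3333, 49.99989830310369)
```

Call:
apply_moves --targets '[[[0,0,-0.0004,0,0,0,1],[0,0,-0.0004,0,0,0,1]]]'

```text
t: 8.5
eef_pos: [532.4, 51.7, 124.2]
eef_rot: [0.653, 0.696, 0.217, 0.205]
contact_force: [-4.2, -0.8, 3.7]
grip_width: 16.4
finger_force: 50.0
```

Run:
```python
from h import *
adv([0,0,-.0004,0,0,0]);print(tipb())
```

```text
(array([-21.01,  74.4 ,  -0.26]), array([-1.41, -0.53,  5.45]), 8.5, 49.99866460013436)
```

Call:
apply_moves --targets '[[[0,0,-0.003,0,0,0,1],[0,0,-0.0054,0,0,0,1],[0,0.002,-0.0054,0,0,0,1],[0,0.004,-0.0054,0,0,0,1],[0,0.004,-0.0054,0,0,0,1]]]'

```text
t: 8.92
eef_pos: [533.3, 51.8, 131.4]
eef_rot: [0.653, 0.695, 0.218, 0.205]
contact_force: [-0.0, -0.3, -0.3]
grip_width: 16.2
finger_force: 50.0
```

Run:
```python
from h import *
adv([0,.004,-.0054,0,0,0]);print(tipb())
```

```text
(array([-16.11,  74.48,   5.17]), array([-0.22, -0.3 , -0.21]), 8.9167, 49.99722787677456)
```

Call:
apply_moves --targets '[[[0,0.001,0,0,0,0,1],[0,0.0015,0,0,0,0,1],[0,0.0015,0,0,0,0,1]]]'

```text
t: 9.17
eef_pos: [534.0, 51.8, 131.7]
eef_rot: [0.654, 0.696, 0.217, 0.205]
contact_force: [1.0, -0.1, -1.3]
grip_width: 16.1
finger_force: 50.0
```

Call:
apply_moves --targets '[[[0,0.001,0,0,0,0,1],[0,0.0015,0,0,0,0,1],[0,0.0015,0,0,0,0,1]]]'

```text
t: 9.42
eef_pos: [535.0, 51.8, 132.3]
eef_rot: [0.654, 0.696, 0.217, 0.204]
contact_force: [-0.4, -1.2, -0.8]
grip_width: 16.3
finger_force: 50.0
```

Call:
apply_moves --targets '[[[0,0.001,0,0,0,0,1],[0,0.0015,0,0,0,0,1],[0,0.0015,0,0,0,0,1]]]'

```text
t: 9.67
eef_pos: [535.6, 51.7, 132.6]
eef_rot: [0.654, 0.696, 0.217, 0.204]
contact_force: [-3.2, -1.4, -2.1]
grip_width: 15.9
finger_force: 50.0
```

Call:
apply_moves --targets '[[[0,0.0005,0,0,0,0,1],[0,0.0005,0,0,0,0,1]]]'

```text
t: 9.83
eef_pos: [535.9, 51.7, 132.7]
eef_rot: [0.654, 0.696, 0.217, 0.204]
contact_force: [-4.8, -1.9, -2.9]
grip_width: 16.4
finger_force: 50.0
```

Run:
```python
from h import *
adv([0,.005,0,0,0,0]);print(tipb())
p,r=load();b=boardR(BY);print(b.inv().apply(p+r.apply([0,0,TIP])-BP))
```

```text
(array([-13.44,  74.17,   4.8 ]), array([-5.67, -1.62,  0.45]), 9.8333, 49.99800117097038)
[-11.95292535  74.28134608   5.01345944]
```

```bash
cat > seg.py <<'E'
import sys
from h import *
# usage: seg.py y0 y1 n depth [last row dy dx dz]: rows for contact y from y0 to y1
y0,y1,n,dep=map(float,sys.argv[1:5])
if len(sys.argv)>5: a=list(map(float,sys.argv[5:8]));adv(a+[0,0,0])
m,F,t,g=tipb();e=lambda y:-10+16*np.sin(y/24);de=lambda y:16/24*np.cos(y/24)
def cen(y,d):
    k=np.hypot(1,de(y));return np.array([e(y)-d/k,y-d*de(y)*-1/k]) if False else np.array([e(y)-d/k,y+d*de(y)/k])
ys=np.linspace(-105,105,4001);c=np.array([cen(y,3) for y in ys]);o=m[0]-np.interp(m[1],c[:,1],c[:,0])
print("tip",m,"F",F,"t",t,"wall offset",o.round(2))
for y in np.linspace(y0,y1,int(n)+1)[1:]:
    q=cen(y,3-dep);p=tcp_for([q[0]+o,q[1],5]);print((rel(p,load()[1])[:3]).round(4).tolist(),end=",")
E
python3 seg.py 75.9 59.5 18 1.8
```

```text
tip [-13.44  74.17   4.8 ] F [-5.67 -1.62  0.45] t 9.8333 wall offset -0.65
[0.0, 0.0002, 0.0],[-0.0009, 0.0009, 0.0],[-0.0018, 0.0015, 0.0],[-0.0027, 0.0021, 0.0],[-0.0036, 0.0027, 0.0],[-0.0045, 0.0033, -0.0],[-0.0054, 0.0038, -0.0],[-0.0063, 0.0044, -0.0],[-0.0072, 0.005, -0.0],[-0.0081, 0.0056, -0.0],[-0.009, 0.0061, -0.0],[-0.01, 0.0067, -0.0],[-0.0109, 0.0072, -0.0],[-0.0118, 0.0078, -0.0],[-0.0127, 0.0083, -0.0],[-0.0136, 0.0088, -0.0],[-0.0145, 0.0093, -0.0],[-0.0154, 0.0097, -0.0],
```

Call:
apply_moves --targets '[[[0,0.0002,0,0,0,0,1],[-0.0009,0.0009,0,0,0,0,1],[-0.0018,0.0015,0,0,0,0,1],[-0.0027,0.0021,0,0,0,0,1],[-0.0036,0.0027,0,0,0,0,1],[-0.0045,0.0033,0,0,0,0,1],[-0.0054,0.0038,0,0,0,0,1],[-0.0063,0.0044,0,0,0,0,1],[-0.0072,0.005,0,0,0,0,1],[-0.0081,0.0056,0,0,0,0,1],[-0.009,0.0061,0,0,0,0,1],[-0.01,0.0067,0,0,0,0,1],[-0.0109,0.0072,0,0,0,0,1],[-0.0118,0.0078,0,0,0,0,1],[-0.0127,0.0083,0,0,0,0,1],[-0.0136,0.0088,0,0,0,0,1],[-0.0145,0.0093,0,0,0,0,1],[-0.0154,0.0097,0,0,0,0,1]]]'

```text
t: 11.33
eef_pos: [544.6, 37.1, 138.1]
eef_rot: [0.654, 0.696, 0.217, 0.204]
contact_force: [-5.0, -0.3, -4.6]
grip_width: 16.5
finger_force: 50.0
```

```bash
python3 seg.py 59.5 42.5 18 1.8 -.0154 .0097 0
```

```text
tip [-3.97 59.05  4.67] F [-6.72  0.05 -0.92] t 11.3333 wall offset -0.65
[-0.0009, 0.0005, -0.0],[-0.0018, 0.001, -0.0],[-0.0027, 0.0014, -0.0],[-0.0037, 0.0019, -0.0],[-0.0046, 0.0023, -0.0],[-0.0055, 0.0027, -0.0],[-0.0064, 0.0031, -0.0],[-0.0074, 0.0034, -0.0],[-0.0083, 0.0037, -0.0],[-0.0092, 0.0041, -0.0],[-0.0101, 0.0043, -0.0],[-0.0111, 0.0046, -0.0],[-0.012, 0.0049, -0.0],[-0.0129, 0.0051, -0.0],[-0.0138, 0.0053, -0.0001],[-0.0147, 0.0055, -0.0001],[-0.0156, 0.0056, -0.0001],[-0.0166, 0.0058, -0.0001],
```

Call:
apply_moves --targets '[[[-0.0009,0.0005,0,0,0,0,1],[-0.0018,0.001,0,0,0,0,1],[-0.0027,0.0014,0,0,0,0,1],[-0.0037,0.0019,0,0,0,0,1],[-0.0046,0.0023,0,0,0,0,1],[-0.0055,0.0027,0,0,0,0,1],[-0.0064,0.0031,0,0,0,0,1],[-0.0074,0.0034,0,0,0,0,1],[-0.0083,0.0037,0,0,0,0,1],[-0.0092,0.0041,0,0,0,0,1],[-0.0101,0.0043,0,0,0,0,1],[-0.0111,0.0046,0,0,0,0,1],[-0.012,0.0049,0,0,0,0,1],[-0.0129,0.0051,0,0,0,0,1],[-0.0138,0.0053,0,0,0,0,1],[-0.0147,0.0055,0,0,0,0,1],[-0.0156,0.0056,0,0,0,0,1],[-0.0166,0.0058,0,0,0,0,1]]]'

```text
t: 12.83
eef_pos: [550.7, 21.2, 141.7]
eef_rot: [0.653, 0.696, 0.217, 0.204]
contact_force: [-5.1, 2.4, -4.4]
grip_width: 16.2
finger_force: 50.0
```

```bash
python3 seg.py 42.5 24 19 1.8 -.0166 .0058 0
```

```text
tip [ 2.27 42.89  4.7 ] F [-6.6   2.73 -0.8 ] t 12.8333 wall offset -0.32
[-0.0009, 0.0004, -0.0001],[-0.0018, 0.0005, -0.0001],[-0.0028, 0.0005, -0.0001],[-0.0037, 0.0006, -0.0001],[-0.0047, 0.0006, -0.0001],[-0.0056, 0.0006, -0.0001],[-0.0065, 0.0005, -0.0001],[-0.0075, 0.0005, -0.0001],[-0.0084, 0.0004, -0.0001],[-0.0094, 0.0003, -0.0001],[-0.0103, 0.0001, -0.0001],[-0.0113, -0.0, -0.0],[-0.0122, -0.0002, -0.0],[-0.0132, -0.0004, -0.0],[-0.0141, -0.0007, -0.0],[-0.015, -0.0009, -0.0],[-0.016, -0.0012, -0.0],[-0.0169, -0.0015, -0.0],[-0.0179, -0.0019, -0.0],
```

Call:
apply_moves --targets '[[[-0.0009,0.0004,0,0,0,0,1],[-0.0018,0.0005,0,0,0,0,1],[-0.0028,0.0005,0,0,0,0,1],[-0.0037,0.0006,0,0,0,0,1],[-0.0047,0.0006,0,0,0,0,1],[-0.0056,0.0006,0,0,0,0,1],[-0.0065,0.0005,0,0,0,0,1],[-0.0075,0.0005,0,0,0,0,1],[-0.0084,0.0004,0,0,0,0,1],[-0.0094,0.0003,0,0,0,0,1],[-0.0103,0.0001,0,0,0,0,1],[-0.0113,0,0,0,0,0,1],[-0.0122,-0.0002,0,0,0,0,1],[-0.0132,-0.0004,0,0,0,0,1],[-0.0141,-0.0007,0,0,0,0,1],[-0.015,-0.0009,0,0,0,0,1],[-0.016,-0.0012,0,0,0,0,1],[-0.0169,-0.0015,0,0,0,0,1],[-0.0179,-0.0019,0,0,0,0,1]]]'

```text
t: 14.42
eef_pos: [550.8, 4.1, 141.1]
eef_rot: [0.653, 0.696, 0.218, 0.204]
contact_force: [-4.0, 5.8, -3.6]
grip_width: 16.1
finger_force: 50.0
```

```bash
python3 seg.py 24 6 19 1.8 -.0179 -.0019 0
```

```text
tip [ 1.27 25.89  4.8 ] F [-5.07  6.06 -0.83] t 14.4167 wall offset 0.32
[-0.0009, 0.0003, -0.0],[-0.0018, -0.0, -0.0],[-0.0028, -0.0004, -0.0],[-0.0037, -0.0008, -0.0],[-0.0046, -0.0012, -0.0],[-0.0056, -0.0017, -0.0],[-0.0065, -0.0021, -0.0],[-0.0074, -0.0026, -0.0],[-0.0084, -0.0031, -0.0],[-0.0093, -0.0036, -0.0],[-0.0102, -0.0041, -0.0],[-0.0112, -0.0047, -0.0],[-0.0121, -0.0052, -0.0],[-0.013, -0.0058, -0.0],[-0.014, -0.0063, -0.0],[-0.0149, -0.0069, -0.0],[-0.0159, -0.0075, -0.0],[-0.0168, -0.0081, 0.0],[-0.0177, -0.0087, 0.0],
```

Call:
apply_moves --targets '[[[-0.0009,0.0003,0,0,0,0,1],[-0.0018,0,0,0,0,0,1],[-0.0028,-0.0004,0,0,0,0,1],[-0.0037,-0.0008,0,0,0,0,1],[-0.0046,-0.0012,0,0,0,0,1],[-0.0056,-0.0017,0,0,0,0,1],[-0.0065,-0.0021,0,0,0,0,1],[-0.0074,-0.0026,0,0,0,0,1],[-0.0084,-0.0031,0,0,0,0,1],[-0.0093,-0.0036,0,0,0,0,1],[-0.0102,-0.0041,0,0,0,0,1],[-0.0112,-0.0047,0,0,0,0,1],[-0.0121,-0.0052,0,0,0,0,1],[-0.013,-0.0058,0,0,0,0,1],[-0.014,-0.0063,0,0,0,0,1],[-0.0149,-0.0069,0,0,0,0,1],[-0.0159,-0.0075,0,0,0,0,1],[-0.0168,-0.0081,0,0,0,0,1],[-0.0177,-0.0087,0,0,0,0,1]]]'

```text
t: 16.0
eef_pos: [545.1, -13.6, 136.5]
eef_rot: [0.653, 0.696, 0.218, 0.204]
contact_force: [-2.7, 7.6, -3.2]
grip_width: 16.2
finger_force: 50.0
```

```bash
python3 seg.py 6 -12 19 1.8 -.0177 -.0087 0
```

```text
tip [-6.93  8.59  4.89] F [-3.63  7.72 -1.36] t 16.0 wall offset 1.01
[-0.001, 0.0001, 0.0],[-0.0019, -0.0005, 0.0],[-0.0029, -0.0012, 0.0],[-0.0038, -0.0018, 0.0],[-0.0048, -0.0024, 0.0],[-0.0057, -0.0031, 0.0],[-0.0067, -0.0037, 0.0],[-0.0076, -0.0043, 0.0],[-0.0086, -0.0049, 0.0],[-0.0095, -0.0056, 0.0],[-0.0105, -0.0062, 0.0],[-0.0114, -0.0068, 0.0],[-0.0124, -0.0074, 0.0],[-0.0133, -0.008, 0.0],[-0.0143, -0.0087, 0.0],[-0.0152, -0.0092, 0.0001],[-0.0162, -0.0098, 0.0001],[-0.0171, -0.0104, 0.0001],[-0.0181, -0.011, 0.0001],
```

Call:
apply_moves --targets '[[[-0.001,0.0001,0,0,0,0,1],[-0.0019,-0.0005,0,0,0,0,1],[-0.0029,-0.0012,0,0,0,0,1],[-0.0038,-0.0018,0,0,0,0,1],[-0.0048,-0.0024,0,0,0,0,1],[-0.0057,-0.0031,0,0,0,0,1],[-0.0067,-0.0037,0,0,0,0,1],[-0.0076,-0.0043,0,0,0,0,1],[-0.0086,-0.0049,0,0,0,0,1],[-0.0095,-0.0056,0,0,0,0,1],[-0.0105,-0.0062,0,0,0,0,1],[-0.0114,-0.0068,0,0,0,0,1],[-0.0124,-0.0074,0,0,0,0,1],[-0.0133,-0.008,0,0,0,0,1],[-0.0143,-0.0087,0,0,0,0,1],[-0.0152,-0.0092,0,0,0,0,1],[-0.0162,-0.0098,0,0,0,0,1],[-0.0171,-0.0104,0,0,0,0,1],[-0.0181,-0.011,0,0,0,0,1]]]'

```text
t: 17.58
eef_pos: [536.9, -32.1, 129.9]
eef_rot: [0.653, 0.696, 0.218, 0.204]
contact_force: [-4.6, 6.5, -3.0]
grip_width: 16.0
finger_force: 50.0
```

```bash
python3 seg.py -12 -30 19 1.8 -.0181 -.011 0
```

```text
tip [-18.37  -9.32   4.83] F [-5.18  6.81 -0.02] t 17.5833 wall offset 1.2
[-0.0009, -0.0003, 0.0001],[-0.0019, -0.0009, 0.0001],[-0.0029, -0.0014, 0.0001],[-0.0038, -0.0019, 0.0001],[-0.0048, -0.0024, 0.0001],[-0.0057, -0.0029, 0.0001],[-0.0067, -0.0034, 0.0001],[-0.0077, -0.0038, 0.0001],[-0.0086, -0.0043, 0.0001],[-0.0096, -0.0047, 0.0001],[-0.0106, -0.0051, 0.0001],[-0.0115, -0.0054, 0.0001],[-0.0125, -0.0058, 0.0001],[-0.0135, -0.0061, 0.0001],[-0.0145, -0.0064, 0.0001],[-0.0154, -0.0067, 0.0001],[-0.0164, -0.007, 0.0001],[-0.0174, -0.0072, 0.0001],[-0.0183, -0.0074, 0.0001],
```

Call:
apply_moves --targets '[[[-0.0009,-0.0003,0,0,0,0,1],[-0.0019,-0.0009,0,0,0,0,1],[-0.0029,-0.0014,0,0,0,0,1],[-0.0038,-0.0019,0,0,0,0,1],[-0.0048,-0.0024,0,0,0,0,1],[-0.0057,-0.0029,0,0,0,0,1],[-0.0067,-0.0034,0,0,0,0,1],[-0.0077,-0.0038,0,0,0,0,1],[-0.0086,-0.0043,0,0,0,0,1],[-0.0096,-0.0047,0,0,0,0,1],[-0.0106,-0.0051,0,0,0,0,1],[-0.0115,-0.0054,0,0,0,0,1],[-0.0125,-0.0058,0,0,0,0,1],[-0.0135,-0.0061,0,0,0,0,1],[-0.0145,-0.0064,0,0,0,0,1],[-0.0154,-0.0067,0,0,0,0,1],[-0.0164,-0.007,0,0,0,0,1],[-0.0174,-0.0072,0,0,0,0,1],[-0.0183,-0.0074,0,0,0,0,1]]]'

```text
t: 19.17
eef_pos: [531.2, -50.8, 124.8]
eef_rot: [0.653, 0.697, 0.217, 0.203]
contact_force: [-5.4, 7.0, -4.5]
grip_width: 16.2
finger_force: 50.0
```

```bash
python3 seg.py -30 -48 19 1.8 -.0183 -.0074 0
```

```text
tip [-27.06 -27.64   4.66] F [-6.61  7.35 -0.84] t 19.1667 wall offset 0.66
[-0.001, -0.0008, 0.0001],[-0.002, -0.0009, 0.0001],[-0.003, -0.0011, 0.0001],[-0.004, -0.0012, 0.0001],[-0.0049, -0.0013, 0.0001],[-0.0059, -0.0014, 0.0001],[-0.0069, -0.0014, 0.0001],[-0.0079, -0.0014, 0.0001],[-0.0089, -0.0014, 0.0001],[-0.0098, -0.0014, 0.0001],[-0.0108, -0.0013, 0.0001],[-0.0118, -0.0012, 0.0001],[-0.0128, -0.0011, 0.0001],[-0.0137, -0.001, 0.0001],[-0.0147, -0.0008, 0.0001],[-0.0157, -0.0006, 0.0001],[-0.0167, -0.0004, 0.0001],[-0.0176, -0.0002, 0.0001],[-0.0186, 0.0001, 0.0001],
```

Call:
apply_moves --targets '[[[-0.001,-0.0008,0,0,0,0,1],[-0.002,-0.0009,0,0,0,0,1],[-0.003,-0.0011,0,0,0,0,1],[-0.004,-0.0012,0,0,0,0,1],[-0.0049,-0.0013,0,0,0,0,1],[-0.0059,-0.0014,0,0,0,0,1],[-0.0069,-0.0014,0,0,0,0,1],[-0.0079,-0.0014,0,0,0,0,1],[-0.0089,-0.0014,0,0,0,0,1],[-0.0098,-0.0014,0,0,0,0,1],[-0.0108,-0.0013,0,0,0,0,1],[-0.0118,-0.0012,0,0,0,0,1],[-0.0128,-0.0011,0,0,0,0,1],[-0.0137,-0.001,0,0,0,0,1],[-0.0147,-0.0008,0,0,0,0,1],[-0.0157,-0.0006,0,0,0,0,1],[-0.0167,-0.0004,0,0,0,0,1],[-0.0176,-0.0002,0,0,0,0,1],[-0.0186,0.0001,0,0,0,0,1]]]'

```text
t: 20.75
eef_pos: [531.9, -70.4, 124.3]
eef_rot: [0.654, 0.696, 0.217, 0.203]
contact_force: [-6.4, 1.8, -5.2]
grip_width: 16.5
finger_force: 50.0
```

```bash
python3 seg.py -48 -65 19 1.8 -.0186 .0001 0
```

```text
tip [-27.83 -47.36   4.56] F [-8.1   2.22 -0.68] t 20.75 wall offset -0.02
[-0.0009, -0.0004, 0.0001],[-0.0019, -0.0002, 0.0001],[-0.0028, 0.0002, 0.0001],[-0.0037, 0.0005, 0.0001],[-0.0046, 0.0008, 0.0001],[-0.0055, 0.0012, 0.0001],[-0.0064, 0.0016, 0.0001],[-0.0073, 0.002, 0.0001],[-0.0083, 0.0024, 0.0001],[-0.0092, 0.0028, 0.0001],[-0.0101, 0.0032, 0.0001],[-0.011, 0.0037, 0.0001],[-0.0119, 0.0042, 0.0001],[-0.0128, 0.0047, 0.0001],[-0.0137, 0.0052, 0.0001],[-0.0146, 0.0057, 0.0001],[-0.0155, 0.0062, 0.0001],[-0.0164, 0.0067, 0.0001],[-0.0173, 0.0073, 0.0001],
```

Call:
apply_moves --targets '[[[-0.0009,-0.0004,0,0,0,0,1],[-0.0019,-0.0002,0,0,0,0,1],[-0.0028,0.0002,0,0,0,0,1],[-0.0037,0.0005,0,0,0,0,1],[-0.0046,0.0008,0,0,0,0,1],[-0.0055,0.0012,0,0,0,0,1],[-0.0064,0.0016,0,0,0,0,1],[-0.0073,0.002,0,0,0,0,1],[-0.0083,0.0024,0,0,0,0,1],[-0.0092,0.0028,0,0,0,0,1],[-0.0101,0.0032,0,0,0,0,1],[-0.011,0.0037,0,0,0,0,1],[-0.0119,0.0042,0,0,0,0,1],[-0.0128,0.0047,0,0,0,0,1],[-0.0137,0.0052,0,0,0,0,1],[-0.0146,0.0057,0,0,0,0,1],[-0.0155,0.0062,0,0,0,0,1],[-0.0164,0.0067,0,0,0,0,1],[-0.0173,0.0073,0,0,0,0,1]]]'

```text
t: 22.33
eef_pos: [539.1, -88.1, 128.7]
eef_rot: [0.654, 0.696, 0.217, 0.203]
contact_force: [-6.6, -0.9, -6.2]
grip_width: 16.6
finger_force: 50.0
```

```bash
python3 seg.py -65 -79 16 1.8 -.0173 .0073 0
```

```text
tip [-20.23 -65.46   4.63] F [-8.99 -0.49 -1.32] t 22.3333 wall offset -0.29
[-0.0009, 0.0002, 0.0001],[-0.0018, 0.0008, 0.0001],[-0.0027, 0.0013, 0.0001],[-0.0035, 0.0019, 0.0001],[-0.0044, 0.0024, 0.0001],[-0.0053, 0.003, 0.0001],[-0.0062, 0.0036, 0.0001],[-0.0071, 0.0042, 0.0001],[-0.0079, 0.0047, 0.0001],[-0.0088, 0.0053, 0.0001],[-0.0097, 0.0059, 0.0],[-0.0106, 0.0065, 0.0],[-0.0114, 0.0071, 0.0],[-0.0123, 0.0077, 0.0],[-0.0132, 0.0082, 0.0],[-0.0141, 0.0088, 0.0],
```

Call:
apply_moves --targets '[[[-0.0009,0.0002,0,0,0,0,1],[-0.0018,0.0008,0,0,0,0,1],[-0.0027,0.0013,0,0,0,0,1],[-0.0035,0.0019,0,0,0,0,1],[-0.0044,0.0024,0,0,0,0,1],[-0.0053,0.003,0,0,0,0,1],[-0.0062,0.0036,0,0,0,0,1],[-0.0071,0.0042,0,0,0,0,1],[-0.0079,0.0047,0,0,0,0,1],[-0.0088,0.0053,0,0,0,0,1],[-0.0097,0.0059,0,0,0,0,1],[-0.0106,0.0065,0,0,0,0,1],[-0.0114,0.0071,0,0,0,0,1],[-0.0123,0.0077,0,0,0,0,1],[-0.0132,0.0082,0,0,0,0,1],[-0.0141,0.0088,0,0,0,0,1]]]'

```text
t: 23.67
eef_pos: [547.4, -102.0, 134.0]
eef_rot: [0.654, 0.696, 0.217, 0.204]
contact_force: [-5.7, -0.9, -5.8]
grip_width: 16.4
finger_force: 50.0
```

```bash
python3 seg.py -79 -79.5 1 1.8 -.0141 .0088 0
python3 - <<'E'
from h import *
adv([0.01,-0.015,-0.06,0,0,0]);p,r=load();print("\n",p,rel([440.4,281.5,240],down(15)),rel([470,130,240],down(15)),r.as_matrix().round(2))
E
```

```text
tip [-11.07 -79.93   4.66] F [-8.   -0.56 -1.47] t 23.6667 wall offset -0.48
[-0.0005, 0.0002, 0.0],
 [501.52199885 -94.5958727  176.01304736] [ 3.79100e-01  5.50000e-03 -7.42000e-02  2.90646e+01 -2.37496e+01
  7.59734e+01] [ 2.26100e-01  2.21000e-02 -6.26000e-02  2.90646e+01 -2.37496e+01
  7.59734e+01] [[-0.06  0.82  0.57]
 [ 1.    0.05  0.04]
 [-0.    0.57 -0.82]]
```

Call:
apply_moves --targets '[[[0.005,-0.008,0,0,0,0,1],[0.01,-0.015,-0.01,0,0,0,1],[0.01,-0.015,-0.035,0,0,0,1],[0.01,-0.015,-0.06,0,0,0,1],[0.01,-0.015,-0.06,0,0,0,1],[0.01,-0.015,-0.06,0,0,0,1]]]'

```text
t: 24.17
eef_pos: [502.9, -95.2, 178.6]
eef_rot: [0.653, 0.695, 0.218, 0.208]
contact_force: [0.6, -1.4, -1.0]
grip_width: 15.5
finger_force: 50.0
```

Call:
apply_moves --targets '[[[0.3791,0.0055,-0.0742,29.1,-23.7,76.0,1],[0.3791,0.0055,-0.0742,29.1,-23.7,76.0,1],[0.3791,0.0055,-0.0742,29.1,-23.7,76.0,1],[0.3791,0.0055,-0.0742,29.1,-23.7,76.0,1],[0.3791,0.0055,-0.0742,29.1,-23.7,76.0,1],[0.3791,0.0055,-0.0742,29.1,-23.7,76.0,1],[0.3791,0.0055,-0.0742,29.1,-23.7,76.0,1],[0.3791,0.0055,-0.0742,29.1,-23.7,76.0,1],[0.3791,0.0055,-0.0742,29.1,-23.7,76.0,1],[0.3791,0.0055,-0.0742,29.1,-23.7,76.0,1],[0.3791,0.0055,-0.0742,29.1,-23.7,76.0,1],[0.3791,0.0055,-0.0742,29.1,-23.7,76.0,1],[0.3791,0.0055,-0.0742,29.1,-23.7,76.0,1],[0.3791,0.0055,-0.0742,29.1,-23.7,76.0,1],[0.3791,0.0055,-0.0742,29.1,-23.7,76.0,1],[0.3791,0.0055,-0.0742,29.1,-23.7,76.0,1],[0.3791,0.0055,-0.0742,29.1,-23.7,76.0,1],[0.3791,0.0055,-0.0742,29.1,-23.7,76.0,1],[0.3791,0.0055,-0.0742,29.1,-23.7,76.0,1]]]'

```text
t: 25.75
eef_pos: [440.5, 282.4, 239.4]
eef_rot: [0.991, 0.132, 0.0, -0.002]
contact_force: [-0.1, 0.6, -1.6]
grip_width: 15.8
finger_force: 50.0
```

Run:
```python
from h import *
import cv2
from workcell import *
adv([0.3791,0.0055,-0.0742,29.1,-23.7,76.0]);s=get_state();p,r=load()
print(p,s["eef_pos"],(r.inv()*R.from_quat(s["eef_rot"])).as_rotvec(degrees=True),s["contact_force"],s["q"][[1,3]])
print(rel([440.4,281.5,140],down(15)),rel([440.4,281.5,81],down(15)))
```

```text
[440.37351253 281.45516154 240.03790404] [440.54849272 282.35180836 239.36273591] [ 0.12402572  0.01617401 -0.16732861] [-0.09438185  0.63118813 -1.55024026] [0.23697171 1.7034154 ]
[ 0.      0.0001  0.1    -0.0582 -0.0175 -0.0079] [-0.00e+00  1.00e-04  1.59e-01 -5.82e-02 -1.75e-02 -7.90e-03]
```

Call:
apply_moves --targets '[[[0,0,0.03,0,0,0,1],[0,0,0.06,0,0,0,1],[0,0,0.09,0,0,0,1],[0,0,0.104,0,0,0,1],[0,0,0.104,0,0,0,1],[0,0,0.104,0,0,0,1]]]'

```text
t: 26.25
eef_pos: [440.0, 282.3, 136.6]
eef_rot: [0.991, 0.132, 0.0, -0.001]
contact_force: [-0.3, 0.4, -0.3]
grip_width: 15.7
finger_force: 50.0
```

Run:
```python
from h import *
import cv2
from workcell import *
adv([0,0,.104,0,0,0]);s=get_state();r=R.from_quat(s["eef_rot"])
im=grab_frame("scene")[:,:,::-1];x,y,w,h=205,215,100,85
c=cv2.resize(im[y:y+h,x:x+w],None,fx=7,fy=7,interpolation=cv2.INTER_CUBIC)
for d in (TIP,25): 
    k=proj("scene",s["eef_pos"]+r.apply([0,0,d]))[0];cv2.drawMarker(c,tuple(int(v) for v in ((k-[x,y])*7+3)),(0,0,255),0,8)
print(s["eef_pos"]);cv2.imwrite("pics/e.png",c)
```

```text
[440.01015635 282.25926922 136.5826885 ]
```

View pics/e.png

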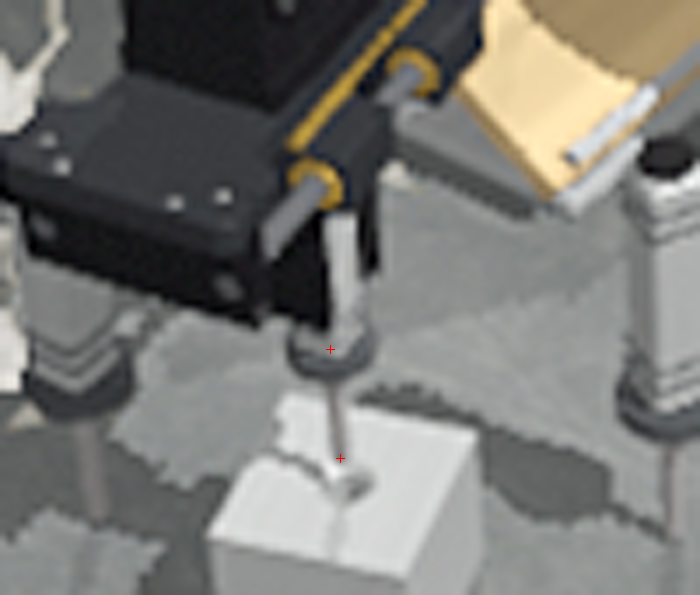

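Run:
```python
from h import *
s=get_state();r=R.from_quat(s["eef_rot"]);t=s["eef_pos"]+r.apply([0,0,TIP]);print(t)
k=proj("scene",t)[0]
for h in ((350,484),(352,486),(345,483)): print(ray("scene",up(h,7,205,215)[0],56))
print(ray("scene",up([340,458],7,205,215)[0],t[2]))
cs=[ray("scene",p,56) for p in up([[210,532],[478,433]],7,205,215)];print(sum(cs)/2)
```

```text
[440.78302399 282.73017863  66.36042636]
[437.34351042 281.98488985  56.        ]
[436.24902368 282.19758487  56.        ]
[438.85278507 282.67309714  56.        ]
[439.85253736 282.8454857   66.36042636]
[438.97325982 282.04580467  56.        ]
```

The view shows the tip at crop (340,458), directly over the mouth of the hole at about (350,484). The lateral error is about 2 mm or less, so I descend.

Call:
apply_moves --targets '[[[-0.0006,0.0004,0.005,0,0,0,1],[-0.0006,0.0004,0.01,0,0,0,1],[-0.0006,0.0004,0.015,0,0,0,1],[-0.0006,0.0004,0.02,0,0,0,1],[-0.0006,0.0004,0.02,0,0,0,1]]]'

```text
t: 26.72
eef_pos: [439.5, 280.7, 115.0]
eef_rot: [0.991, 0.131, -0.0, -0.0]
contact_force: [-1.2, -0.3, -0.7]
grip_width: 15.9
finger_force: 50.0
```

Free travel with the tip about 12 mm below the mouth. I continue down.

Call:
apply_moves --targets '[[[0,0,0.008,0,0,0,1],[0,0,0.016,0,0,0,1],[0,0,0.024,0,0,0,1],[0,0,0.03,0,0,0,1],[0,0,0.033,0,0,0,1],[0,0,0.0345,0,0,0,1],[0,0,0.0345,0,0,0,1]]]'

```text
t: 27.3
eef_pos: [439.6, 281.2, 81.4]
eef_rot: [0.991, 0.131, -0.0, -0.0]
contact_force: [0.6, 0.4, -0.4]
grip_width: 15.9
finger_force: 50.0
```

Release, let the fingers open fully, then rise.

Call:
apply_moves --targets '[[[0,0,0,0,0,0,0.5],[0,0,0,0,0,0,0.2],[0,0,0,0,0,0,0],[0,0,0,0,0,0,-0.5],[0,0,0,0,0,0,-1],[0,0,0,0,0,0,-1],[0,0,0,0,0,0,-1],[0,0,0,0,0,0,-1],[0,0,0,0,0,0,-1],[0,0,0,0,0,0,-1],[0,0,0,0,0,0,-1],[0,0,0,0,0,0,-1],[0,0,0,0,0,0,-1],[0,0,0,0,0,0,-1]]]'

```text
t: 28.47
eef_pos: [439.8, 281.1, 81.5]
eef_rot: [0.991, 0.131, 0.0, -0.0]
contact_force: [0.1, -0.2, -0.3]
grip_width: 86.2
finger_force: 0.0
```

Call:
apply_moves --targets '[[[0,0,-0.02,0,0,0,-1],[0,0,-0.05,0,0,0,-1],[0,0,-0.08,0,0,0,-1],[0,0,-0.11,0,0,0,-1],[0,0,-0.14,0,0,0,-1],[0,0,-0.17,0,0,0,-1],[0,0,-0.17,0,0,0,-1],[0,0,-0.17,0,0,0,-1],[0,0,-0.17,0,0,0,-1]]]'

```text
t: 29.22
eef_pos: [439.7, 280.7, 251.0]
eef_rot: [0.991, 0.13, 0.0, -0.0]
contact_force: [-0.1, -0.2, -0.1]
grip_width: 86.9
finger_force: 0.0
```

Run:
```python
from h import *
import cv2
from workcell import *
im=grab_frame("scene")[:,:,::-1];cv2.imwrite("pics/f.png",im);a=cv2.imread("pics/scene0.png")
d=cv2.absdiff(im,a)[250:315,230:280].max(2);print((d>40).sum())
def cap(i):
    m=(i[250:264,244:262].max(2)<60);y,x=np.nonzero(m);return x.mean()+244,y.mean()+250,m.sum()
print(cap(a),cap(im));print(im[250:290:2,244:262,1])
```

```text
16
(np.float64(251.0), np.float64(256.6666666666667), np.int64(18)) (np.float64(251.21052631578948), np.float64(256.89473684210526), np.int64(19))
[[142 145 145 145 146 145 141 140 140 141 140 140 141 142 141 140 141 141]
 [139 140 140 144 147 146 144 142 140 143 144 143 140 139 140 140 140 141]
 [141 141 143 143 147 145 134 129 126 130 139 145 141 142 141 140 144 144]
 [142 142 143 147 126  55  34  38  42  37  59 139 163 135 137 141 141 142]
 [142 142 139 168 163  22  22  28  29  16  93 187 199 145 137 138 139 139]
 [143 142 137 144 171 176 151 146 172 200 207 177 148 123 134 143 146 144]
 [143 145 134 111 114 116 122 127 143 166 161 139 146 144 131 138 141 143]
 [142 144 141 129 111 115 118 112 109 128 151 164 177 179 155 156 155 154]
 [156 162 161 149 134 136 133 118 104 129 165 178 178 165 151 161 161 161]
 [152 152 154 148 132 132 131 128 128 154 178 176 177 170 156 154 154 155]
 [145 151 158 148 133 127 132 135 131 152 176 176 178 171 135  87 118 127]
 [154 196 221 221 197 124 132 132 131 149 172 177 177 171 138  82  90  91]
 [205 218 213 217 198 130 131 134 135 139 162 178 175 180 198 202 190 179]
 [143 168 211 218 190 151 129 132 133 134 158 180 177 166 167 200 217 214]
 [150 149 150 149 132 106 121 131 137 134 159 182 155 130 144 189 219 210]
 [150 153 153 152 135 111 121 111 100 103 119 148 165 156 135 119 186 217]
 [170 142 149 141  98  98 127 117 105 115 124 146 165 147  98  94 144 202]
 [216 221 202 131  99  86  89  92 101 119 140 157 136  85  92  85 158 212]
 [212 214 219 207 164 122  50  67  76  80  79  80  79  91 115 156 203 218]
 [213 214 213 213 208 199 198 179 158 155 160 169 171 183 204 212 216 213]]
```

The stylus is back in its original place: the cap is within 0.3 px of where it started. The robot is clear and still.

```bash
python3 -c "from workcell import *;print(close_job())"
```

```text
the job is handed in; nothing more can be done
None
```

I ran the pin along the whole curved edge from left to right, with about 6–10 N at each check between segments. I then put the stylus back upright in its stand, released it and handed the job in at about 29 s; the hand-in gave no verdict.

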